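# Factory-reset a portable speaker on the pedal bench

### The job

Roll the cylindrical speaker over its round pad, without lifting it, until the small reset hole in its side faces straight up. Then take the slim stylus out of the wooden tool block, reach its tip down through the hole and push the recessed button all the way in. The reset only takes while the button is held, so finish still gripping the stylus and holding the button down, with the fingers clear of the speaker and every other thing on the bench left where it was.

Things in the scene. Friction and masses are not known exactly. Their poses are not given: they have to be found in the camera images.
- speaker: Loose cylindrical speaker, 52 mm diameter, 130 mm long, 0.25-0.5 kg, lying on a fixed round grey pad (240 mm diameter, top 3 mm above the bench; speaker axis at z = 29 mm). Metal grille (50.8 mm) between two 14 mm black end bumpers. Origin on its axis at mid-length; y along the axis, z points out through the reset hole. It rolls under a light push on top and stays where it is left.
- port (a point): Centre of the mouth of the reset hole in the speaker's side, 20 mm from mid-length towards the speaker's +y, 25.4 mm from its axis, next to a black strip of three grey keys. 9 mm square passage behind a round black rim, straight in along -z of the speaker; the button's face lies 8 mm below the mouth. Its z axis points out of the hole; at the start it is 0.75 to 1.15 rad from straight up.
- reset_button (a joint): Travel of the recessed reset button (white, 8 mm wide): 0 = out, 0.004 m = fully in. Spring: 1.5 N to start, 3.5 N fully in, then a hard stop.
- stylus: Loose slim white stylus, 30 g, hanging upright in the tool block by its 22 mm wide, 4 mm thick shoulder. Origin at the centre of the shoulder's underside, on the block's top; z up along the handle. Round handle 12 mm diameter from 7 to 76 mm above the origin; below it a shaft 5.4 mm, then 4 mm thick. Lifts straight out; it may stand in any place of the row.
- stylus_tip (a point): End of the stylus's 4 mm tip, 52 mm below the stylus's origin on its axis.
- holder: Fixed wooden tool block, 62 x 200 x 68 mm high, origin at the centre of its underside, y along its length. Four through holes, 14 mm wide, in a row along y at -72, -24, 24 and 72 mm; stylus, screwdriver and nut driver hang in three of them (handles up to 83 mm above its top).
- screwdriver: Loose bystander in the tool block: screwdriver with a thick black ribbed handle, 26 mm wide, 83 mm high. Origin on the block's top.
- nut_driver: Loose bystander in the tool block: black handle 19 mm wide, 58 mm high, with metal ends. Origin on the block's top.
- tweezers: Loose bystander: steel tweezers, 120 mm long, flat on the bench to the right of the pad.
- cutters: Loose bystander: side cutters with black grips, 130 mm long, flat on the bench at the right.
- solder_reel: Loose bystander: reel of solder, 60 mm diameter, 38 mm high, standing on its flange. Origin under its centre.
- flux_jar: Loose bystander: small amber jar with a black cap, 44 mm diameter, 45 mm high. Origin under its centre.
- pedal_box: Loose bystander: open green die-cast pedal box with its board, 118 x 93 x 34 mm, beyond the pad. Origin under its centre.
Mind the look-alikes: they are no part of the job. Leave any orange or red look-alike of the stylus alone.

How it is judged:
On the way, in this order (a step that is already met when the one before it is completed fails the run):
1. the speaker lies on the pad, let go, turned so that its reset hole faces up, the stylus still in the tool block (angle between port's own z axis and vertical below 0.2 rad and contact force between the fingers and speaker below 0.3 N and height (world z) of speaker below 0.035 m and distance of stylus_tip from where it was at the start of the episode below 0.03 m), for 0.2 s.
2. the gripped stylus holds the button fully in (value of joint reset_button above 0.0033 m and contact force between stylus and speaker above 1.5 N and contact force between the fingers and stylus above 2 N), for 0.2 s.
At the end, for the whole second after the job is handed in: The gripped stylus reaches through the hole and holds the button in (at least 3.3 of 4 mm, pushing with more than 1.5 N) while the speaker rests on the pad with the hole within 0.25 rad of straight up, touched by nothing of the robot but the stylus (all of step 2 and z of stylus_tip in the frame of port below -0.01 m and angle between port's own z axis and vertical below 0.25 rad and height (world z) of speaker between 0.024 and 0.035 m and contact force between each of the arm, the fingers and speaker below 0.5 N and contact force between stylus and holder below 0.2 N and linear speed of speaker below 0.01 m/s); the arm keeps its last pose, push and grip.
It fails at once if the speaker is lifted off the pad (height (world z) of speaker above 0.04 m).
It fails at once if another tool or thing is pushed or carried away (more than 30 mm) (distance of any of screwdriver, nut_driver, tweezers, cutters, solder_reel, flux_jar, pedal_box from where it was at the start of the episode above 0.03 m).
It also fails if it takes over 58 s, if anything falls off the work surface, if the arm or the gripper's body presses on something with over 40 N, if the wrist force passes 120 N, or if a joint passes its speed limit or range.

### The arm

A 6-joint arm with a two-finger parallel gripper is mounted at the origin on the work surface. World frame = base frame: x ahead of the robot, y to its left, z up, the work surface at z = 0. Lengths are in m, angles in rad, forces in N, time in s.
With the tool pointing down it reaches from about 0.225 to 0.875 m from the base axis. Payload 3.4 kg.
Tool frame: the origin (TCP) lies at the very end of the fingers, on their centre line; the grasp point (between the pads) lies 19 mm behind it; z points along the fingers, y is the line along which they close (so a half turn about z gives the same grasp; the last joint's range is limited). The gripper opens to 85 mm and grips with 20 to 120 N. Pads are 22 mm wide; open, the fingers measure 114 mm over their backs; the gripper's body (76 mm by 85 mm) begins 54 mm behind the grasp point. The pads swing forward as they close: fully open they stand 13 mm farther back than shut.
Start: joints at [-1.228, 0.276, 1.505, -0, 1.361, -0.121], TCP at [0.257, -0.514, 0.205] pointing down, gripper open.
Joint ranges: [-2.89, 2.89], [-0.75, 2.08], [0.22, 2.7], [-1.18, 4.32], [0.11, 2.71], [-2.7, 2.7]. Speed limits (rad/s): [2.57, 2.57, 3.14, 3.14, 3.14, 3.14].

### API

Orientations are given as a unit quaternion [w, x, y, z].
In Python, from rig import readout, vision, manip gives the robot as it stands.
- The arm moves only by the shell command python3 -m handwheel 'ROWS' [FORCE]. ROWS is JSON, a list of rows, each a list of 3 entries, a list of its own where there are three numbers: the shift along the tool's x, y, z in mm, then the turn, a rotation vector about the tool's x, y, z in units of 6 degrees (1.0 is 6 degrees), then the closure, from -1 (fully open) to 1 (shut), so that 0 is half open. A call has 1 to 20 rows; each row shifts and turns the commanded pose from where the row before left it, along the tool's axes as they then stand; what a row does not reach is not made up. A row lasts 1/8 s, in which the tool goes at most 62.5 mm and 10.7 degrees, less where a joint would pass 70% of its speed; a pose out of reach is approached as far as the arm can. A call is refused whole if a number of a shift passes 62.5 or a number of a turn 1, either way. A call with a gripper value outside its range is refused whole. The fingers move at their own pace and stop on an object; FORCE is the grip in N (left out, the last holds). Time passes only in rows, so rows that do not move let the fingers close. It gives the time, the measured TCP pose, the force, the opening and the grip force at its end, in the units of the state.
- readout.get_state(): the state, without advancing time (a new reading comes with each control period).
- vision.get_image(name): name is "side" or "top" or "wrist"; returns the picture (420x560x3 uint8, blue, green, red); there is no depth.
- vision.camera_params(name): a dict with "intrinsics" (3x3 intrinsics, pixels), "rvec" (rotation vector, rad) and "tvec" (3), from world to camera coordinates, as OpenCV has them; the wrist camera has in their place "hand_eye" (4x4, takes a point from camera to tool coordinates, whose origin is the TCP and whose axes are the flange's). Camera axes: x right, y down, z forward; pixel columns grow to the right and rows downward; lengths in m; the calibration is good to about 2 mm. A picture is of the moment at which its call begins: read the wrist's pose just before it. camera_params takes no time and is no camera call.
- manip.sign_off(): hands the job in; it is judged then, once.
The state is a dict: "clock": time; "qpos": joint angles; "qd": joint speeds; "effort": joint torques, N m; "position": TCP position; "ee_rot": TCP orientation; "contact_force": force on the tool from outside, world axes, zero at the start; "moment": the same for the moment, N m; "width": finger opening in m; "gripper_force": force on a finger pad.
Only numpy, scipy, OpenCV 4.12 (cv2) and the standard library are available. Lean on these libraries where they do the work, as an engineer would, in place of code of your own. Each camera call takes 0.05 s, during which the arm holds its last target. There are 200 camera calls.

## Working session

There is one attempt and no reset: what is moved stays moved. The work goes in short steps, Python scripts to look and compute and a shell command to move; the robot and the scene stay as the last step left them, time stands still between calls to the robot, and variables do not carry over. Pictures are saved under pics/ and viewed, at most 10 in all, crops included, and the job is handed in when it is done.

```bash
ls; mkdir -p pics
python3 - <<'E'
from rig import readout, vision
import cv2
s=readout.get_state();print(s)
for n in ("top","side"):
    print(n,vision.camera_params(n))
    cv2.imwrite(f"pics/{n}0.png",vision.get_image(n))
print(vision.camera_params("wrist"))
E
```

```text
pics
{'clock': 0.0, 'qpos': array([-1.22801522e+00,  2.76643778e-01,  1.50613112e+00,  9.83481052e-06,
        1.36071794e+00, -1.20996324e-01]), 'qd': array([ 0.00075596,  0.00151105,  0.00065325,  0.00167764, -0.00030723,
        0.00033949]), 'effort': array([-4.77238664e-04, -4.16777515e+01, -2.45800638e+01, -7.09961796e-05,
        1.12179236e-02,  1.00226924e-05]), 'position': array([ 0.25701888, -0.51371233,  0.20381276]), 'ee_rot': array([-9.44790360e-04,  9.73233871e-01,  2.29814989e-01, -1.00363609e-04]), 'contact_force': array([-0.22283294,  0.34318389,  0.50990282]), 'moment': array([0.02308128, 0.02062813, 0.0253232 ]), 'gripper_force': 0.0, 'width': 0.08525283683246924}
top {'intrinsics': array([[396.31559483,   0.        , 283.86631797],
       [  0.        , 396.31559483, 207.42079096],
       [  0.        ,   0.        ,   1.        ]]), 'rvec': array([ 2.14254386, -2.13007607,  0.18245279]), 'tvec': array([-0.08057628,  0.58083397,  0.82819602])}
side {'intrinsics': array([[427.86884171,   0.        , 283.36186477],
       [  0.        , 427.86884171, 204.05114868],
       [  0.        ,   0.        ,   1.        ]]), 'rvec': array([ 0.72712567, -2.41511707,  1.33399774]), 'tvec': array([0.43162917, 0.26268151, 0.70340167])}
{'intrinsics': array([[377.03512737,   0.        , 269.62875663],
       [  0.        , 377.03512737, 204.08238595],
       [  0.        ,   0.        ,   1.        ]]), 'hand_eye': array([[-9.17865168e-05, -9.45211815e-01, -3.26457680e-01,
         8.35359636e-02],
       [ 9.99998967e-01,  3.81542745e-04, -1.38586151e-03,
        -8.59285801e-04],
       [ 1.43449023e-03, -3.26457470e-01,  9.45210803e-01,
        -1.68924366e-01],
       [ 0.00000000e+00,  0.00000000e+00,  0.00000000e+00,
         1.00000000e+00]])}
```

View pics/top0.png

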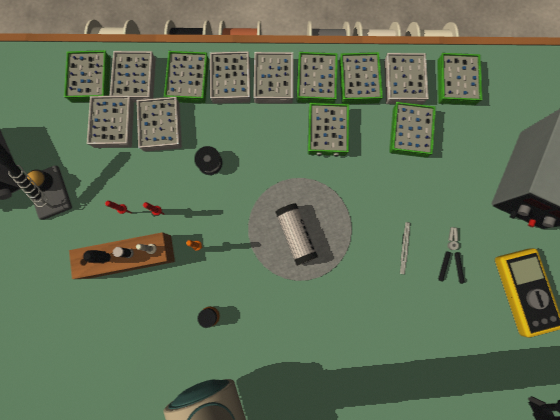

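View pics/side0.png

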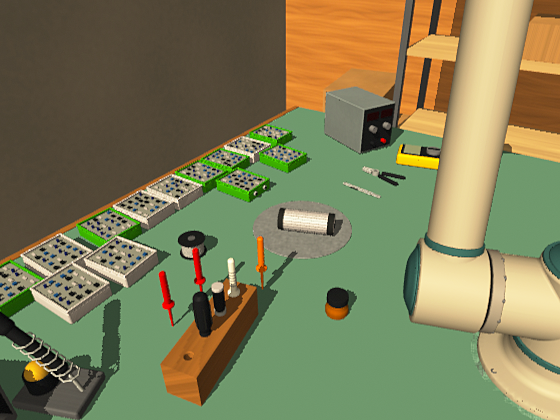

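The top view shows the speaker at (297,234) on the pad, the tool block at (122,255), the flux jar at (208,317), the solder reel at (208,160), and tweezers and cutters on the right. The stylus candidates are:
- white, in the block: top (146,247), side (232,275)
- red: side (165,295) and (197,270)
- orange: side (261,260)

The white one in the block fits the description, because it is white and hangs in the tool block. I'll confirm it in an enlarged crop.

```bash
cat > h.py <<'E'
import numpy as np, cv2
from scipy.spatial.transform import Rotation as R
from rig import readout, vision
def cam(n):
    p=vision.camera_params(n);K=p["intrinsics"]
    if n=="wrist":
        s=readout.get_state();w,x,y,z=s["ee_rot"];T=np.eye(4);T[:3,:3]=R.from_quat([x,y,z,w]).as_matrix();T[:3,3]=s["position"]
        M=np.linalg.inv(T@p["hand_eye"])
        return K,M[:3,:3],M[:3,3]
    return K,R.from_rotvec(p["rvec"]).as_matrix(),p["tvec"]
def proj(c,X):
    K,r,t=c;q=(r@np.atleast_2d(X).T).T+t;q=(K@q.T).T;return q[:,:2]/q[:,2:]
def ray(c,uv):
    K,r,t=c;d=r.T@np.linalg.inv(K)@np.array([*uv,1.]);return -r.T@t,d
def onz(c,uv,z):
    o,d=ray(c,uv);return o+d*(z-o[2])/d[2]
def crop(im,u,v,w,h,f,):
    return cv2.resize(im[v:v+h,u:u+w],None,fx=f,fy=f,interpolation=cv2.INTER_CUBIC)
E
python3 - <<'E'
from h import *
t=cv2.imread("pics/top0.png");s=cv2.imread("pics/side0.png")
a=crop(t,262,190,66,90,4);b=crop(s,265,190,90,60,4);c=crop(s,155,230,130,90,3);d=crop(t,65,225,110,60,3)
im=np.zeros((600,800,3),np.uint8)
for q,x,y in((a,0,0),(b,270,0),(c,270,245),(d,0,370)):
    q=q[:600-y,:800-x];im[y:y+q.shape[0],x:x+q.shape[1]]=q
im[245:515,270:660]=c
cv2.imwrite("pics/c1.png",im)
C=cam("top")
for n,uv,z in (("spk",(297,234),.029),("pad",(300,229),.003),("sty",(147,247),.14),("hold",(122,255),.068),("h1",(69,249),.068),("h2",(166,235),.068),("h3",(172,255),.068),("jar",(208,317),.045),("reel",(208,160),.038)):print(n,onz(C,uv,z).round(4))
E
```

```text
spk [ 0.5245 -0.107   0.029 ]
pad [ 0.5387 -0.1149  0.003 ]
sty [0.4863 0.1886 0.14  ]
hold [0.4738 0.2649 0.068 ]
h1 [0.4858 0.378  0.068 ]
h2 [0.5168 0.1742 0.068 ]
h3 [0.4744 0.1592 0.068 ]
jar [0.3452 0.0825 0.045 ]
reel [0.6918 0.0966 0.038 ]
```

View pics/c1.png

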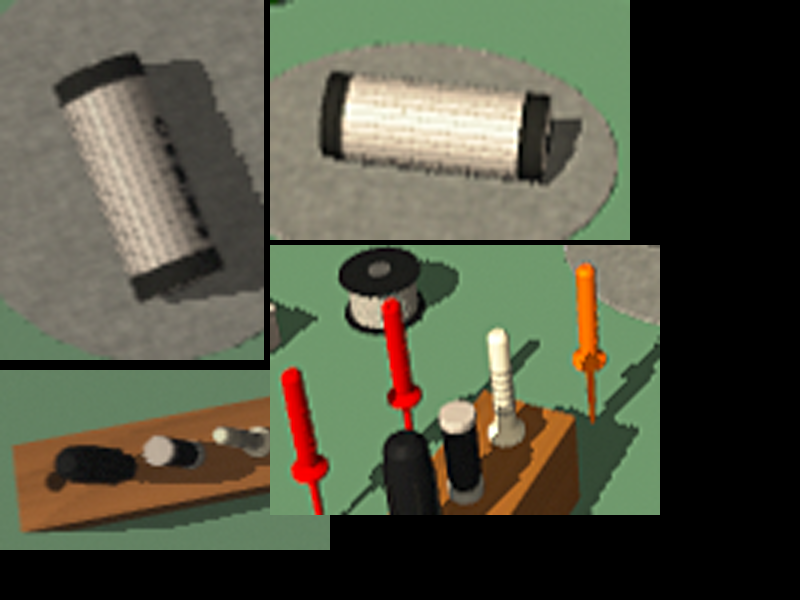

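The enlarged crop confirms the white stylus, nearest the pad end of the row in the block. The speaker's black key strip is on its right (−y) flank, at crop (160–205,120–235). I'll look at it with the wrist camera from that side.

```bash
python3 -m handwheel '[[[47,-14,4],[0,0,0],1],[[47,-14,4],[0,0,0],1],[[47,-14,4],[0,0,0],1],[[47,-14,4],[0,0,0],1],[[47,-14,4],[0,0,0],1],[[47,-14,4],[0,0,0],1],[[47,-14,4],[0,0,0],1],[[47,-14,4],[0,0,0],1],[[47,-14,4],[0,0,0],1],[[0,0,0],[0,0,0],1],[[0,0,0],[0,0,0],1]]' 30
python3 - <<'E'
from h import *
import pickle
c=cam("wrist");im=vision.get_image("wrist");cv2.imwrite("pics/w1.png",im);pickle.dump(c,open("w1.pkl","wb"))
p=proj(c,[[.5245,-.107,.029]])[0];print(p)
cv2.imwrite("pics/w1v.png",np.hstack([cv2.resize(im,(400,300)),cv2.resize(im[max(0,int(p[1])-90):,max(0,int(p[0])-100):][:225,:300],(400,300))]))
E
```

```text
clock: 1.48
position: [0.5786, -0.2123, 0.1681]
ee_rot: [-0.0, 0.973, 0.23, -0.001]
contact_force: [-0.1, 0.1, 0.0]
width: 0.0002
gripper_force: 0.0
[131.32127813 179.55653363]
```

View pics/w1.png

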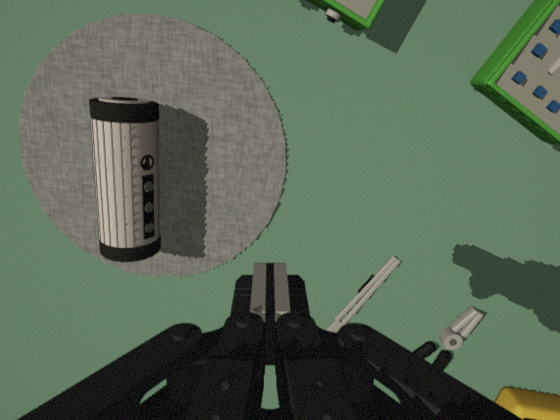

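The wrist view shows the speaker spanning (90–161, 94–259), with the round hole rim at (147,162) and the key strip at (148,188–235) below it. So speaker +y points to the far end, and the hole faces right.

```bash
cat > fit.py <<'E'
from h import *
from scipy.optimize import least_squares
def frame(p):
    x,y,psi,a=p; ax=np.array([np.cos(psi),np.sin(psi),0]);right=np.array([np.sin(psi),-np.cos(psi),0])
    return np.array([x,y,.029]),ax,right
def hull(c,p):
    o,ax,r=frame(p);t=np.linspace(0,2*np.pi,60)
    P=np.array([o+s*.065*ax+.026*(np.cos(t_)*r+np.sin(t_)*np.array([0,0,1])) for s in(-1,1) for t_ in t])
    return cv2.convexHull(proj(c,P).astype(np.float32))
def port(p):
    o,ax,r=frame(p);return o+.02*ax+.0254*(np.sin(p[3])*r+np.cos(p[3])*np.array([0,0,1]))
def fit(obs,hole,p0):
    def f(p):
        e=[]
        for c,pts in obs:
            h=hull(c,p);e+=[cv2.pointPolygonTest(h,tuple(map(float,q)),True) for q in pts]
        for c,uv in hole:e+=list(proj(c,port(p))[0]-uv)
        return np.array(e)
    s=least_squares(f,p0,diff_step=1e-4,x_scale=[.01,.01,.1,.1]);return s.x,f(s.x)
E
python3 - <<'E'
from fit import *
import pickle
w=pickle.load(open("w1.pkl","rb"))
ow=(w,[(90,102),(99,252),(159.5,105),(161,248),(125,94),(130,259)])
ot=(cam("top"),[(275.5,212.5),(296.3,203.3),(296.3,265),(317,255.5)])
for obs in ([ow],[ot],[ow,ot]):
    x,e=fit(obs,[(w,(147,162))],[.5245,-.107,.4,.9]);print(x.round(4),e.round(1))
K,r,t=w
print("pad",onz(w,(153.5,145),.003))
E
```

```text
[ 0.5253 -0.1041  0.3716  0.9318] [ 0.2 -0.4  0.7 -0.8 -0.9  1.4 -0.3 -1.8]
[ 0.5242 -0.1054  0.3777  0.9079] [ 0.1  0.1  0.4  0.4 -0.  -0. ]
[ 0.5253 -0.1041  0.3715  0.9301] [ 0.1 -0.4  0.8 -0.8 -0.9  1.4  0.3 -0.  -0.1 -0.1 -0.3 -1.8]
pad [ 0.55266282 -0.10815241  0.003     ]
```

```bash
python3 -m handwheel '[[[0,0,0],[0,0,0.88],1],[[9.2,-37.4,0],[0,0,0],1],[[9.2,-37.4,0],[0,0,0],1],[[9.2,-37.4,0],[0,0,0],1],[[0,0,35],[0,0,0],1],[[0,0,40],[0,0,0],1],[[0,0,25],[0,0,0],1],[[0,0,4],[0,0,0],1],[[0,0,0],[0,0,0],1],[[0,0,0],[0,0,0],1]]'
```

```text
clock: 2.78
position: [0.5651, -0.0985, 0.0662]
ee_rot: [0.001, 0.983, 0.184, 0.001]
contact_force: [-0.5, -0.3, -0.4]
width: -0.0
gripper_force: 0.0
```

```bash
for i in 1; do python3 -m handwheel '[[[0,0,4],[0,0,0],1],[[0,0,4],[0,0,0],1],[[0,0,0],[0,0,0],1]]'; done; python3 -m handwheel '[[[0,0,2],[0,0,0],1],[[0,0,0],[0,0,0],1]]';python3 -m handwheel '[[[0,0,1],[0,0,0],1],[[0,0,0],[0,0,0],1]]'
```

```text
clock: 3.15
position: [0.5638, -0.0976, 0.0563]
ee_rot: [-0.0, 0.983, 0.185, -0.0]
contact_force: [-0.9, -0.3, -0.0]
width: 0.0
gripper_force: 0.0
clock: 3.4
position: [0.5641, -0.0978, 0.0545]
ee_rot: [-0.0, 0.983, 0.185, -0.0]
contact_force: [-0.7, 0.3, -0.6]
width: 0.0003
gripper_force: 0.0
clock: 3.65
position: [0.5641, -0.0978, 0.0536]
ee_rot: [0.0, 0.983, 0.185, -0.0]
contact_force: [-0.1, -0.1, 0.4]
width: -0.0
gripper_force: 0.0
```

```bash
python3 -m handwheel '[[[0,0,1],[0,0,0],1],[[0,0,0],[0,0,0],1]]'; python3 -m handwheel '[[[0,0,0.5],[0,0,0],1],[[0,0,0],[0,0,0],1]]'
```

```text
clock: 3.9
position: [0.5641, -0.0978, 0.0526]
ee_rot: [-0.0, 0.983, 0.185, -0.0]
contact_force: [-0.2, -0.4, 0.3]
width: -0.0
gripper_force: 0.0
clock: 4.15
position: [0.5641, -0.0978, 0.0522]
ee_rot: [0.0, 0.983, 0.185, -0.0]
contact_force: [0.6, 0.1, 0.2]
width: 0.0002
gripper_force: 0.0
```

```bash
python3 -m handwheel '[[[0,-2,0],[0,0,0],1],[[0,-2,0],[0,0,0],1],[[0,0,0],[0,0,0],1]]';python3 -m handwheel '[[[0,-2,0],[0,0,0],1],[[0,-2,0],[0,0,0],1],[[0,0,0],[0,0,0],1]]'
```

```text
clock: 4.53
position: [0.5626, -0.0939, 0.0522]
ee_rot: [0.0, 0.983, 0.185, -0.0]
contact_force: [-0.1, -0.4, 0.6]
width: -0.0001
gripper_force: 0.0
clock: 4.9
position: [0.5611, -0.0902, 0.0522]
ee_rot: [0.0, 0.983, 0.185, -0.0]
contact_force: [0.3, 0.4, 0.2]
width: -0.0
gripper_force: 0.0
```

Run:
```python
from h import *
import pickle
c=cam("wrist");im=vision.get_image("wrist");t=vision.get_image("top");s=vision.get_image("side")
pickle.dump(c,open("w2.pkl","wb"))
cv2.imwrite("pics/w2.png",im);cv2.imwrite("pics/t2.png",t)
o=np.zeros((600,800,3),np.uint8);o[:420,:560]=im
o[:420,560:800]=crop(t,265,180,60,105,4);o[420:,:400]=crop(s,260,190,100,45,4)
cv2.imwrite("pics/v2.png",o)
```

```text
(no output)
```

View pics/v2.png

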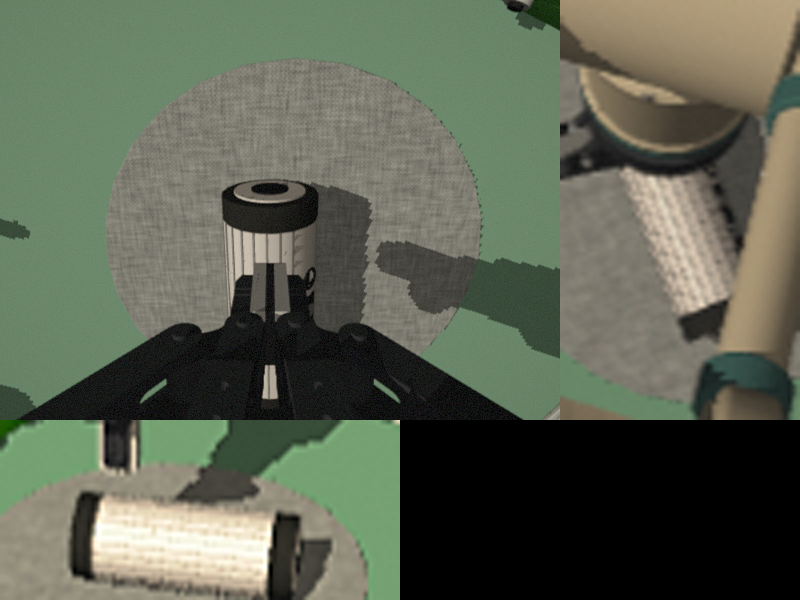

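The hole is still on the right (wrist (311,275)), and the fingers are centred over the speaker but don't seem to touch it. I'll compare the TCP projection with the finger ends.

Run:
```python
from fit import *
p=readout.get_state()["position"];S=cam("side")
q=proj(S,[p,p+[0,0,.01]]);print(q,(q-[260,190])*4+[0,420])
x=[.5253,-.1041,.3716,.93];W=cam("wrist")
o,ax,r=frame(x);print(((p-o)@ax,(p-o)@r))
print("side top of axis at s=38",(proj(S,o+.038*ax+[0,0,.026])-[260,190])*4+[0,420])
print(hull(S,x)[:,0].min(0),hull(S,x)[:,0].max(0)); h=hull(W,x)[:,0];print(h.min(0),h.max(0), proj(W,p),proj(W,port(x)))
```

```text
[[289.64514391 210.74188006]
 [289.64716224 207.15069007]] [[118.58057564 502.96752025]
 [118.58864897 488.60276029]]
(np.float64(0.03848377717911242), np.float64(0.0002891958212857209))
side top of axis at s=38 [[119.29038744 499.31657344]]
[276.24738 206.91927] [334.49908 235.17432]
[221.80937 174.87274] [320.44562 415.75964] [[271.71693612 251.92001823]] [[309.33896716 276.62143601]]
```

Run:
```python
from h import *
p=vision.camera_params("wrist");M=np.linalg.inv(p["hand_eye"]);K=p["intrinsics"]
for d in (0,.01,.02,.03):
    print(d,[proj((K,M[:3,:3],M[:3,3]),[a,y,-d])[0].round(0) for a,y in((.011,-.0145),(.011,.0145),(0,0),(-.011,0))])
im=cv2.imread("pics/w2.png");o=np.hstack([crop(im,200,225,135,140,3),crop(cv2.imread("pics/w1.png"),200,225,120,140,3)])
cv2.imwrite("pics/f.png",o)
```

```text
0 [array([242., 231.]), array([302., 231.]), array([272., 252.]), array([272., 272.])]
0.01 [array([240., 240.]), array([303., 240.]), array([272., 261.]), array([272., 282.])]
0.02 [array([239., 250.]), array([305., 250.]), array([272., 272.]), array([272., 293.])]
0.03 [array([237., 260.]), array([307., 260.]), array([272., 284.]), array([272., 306.])]
```

View pics/f.png

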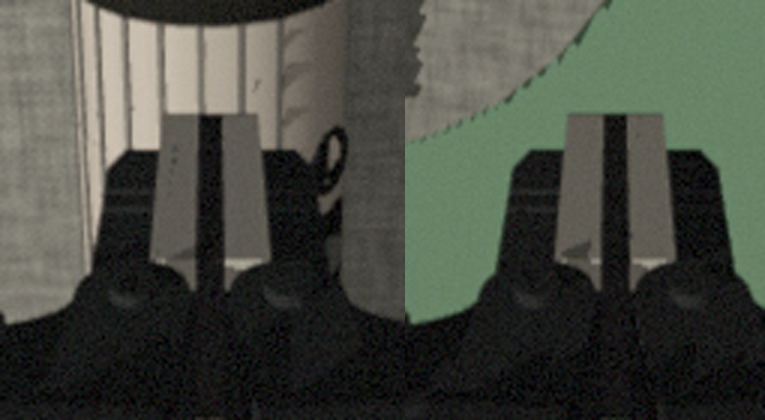

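The pads visibly end about 20 mm short of the nominal TCP (pad ends at wrist row 263, TCP at row 252), and the side view agrees. So I'll lower by feel until they touch.

```bash
for i in 1 2 3; do :; done; python3 -m handwheel '[[[0,0,3],[0,0,0],1],[[0,0,3],[0,0,0],1],[[0,0,0],[0,0,0],1]]' | grep -E 'pos|cont';python3 -m handwheel '[[[0,0,3],[0,0,0],1],[[0,0,0],[0,0,0],1]]' | grep -E 'pos|cont'; python3 -m handwheel '[[[0,0,2],[0,0,0],1],[[0,0,0],[0,0,0],1]]' | grep -E 'pos|cont'
```

```text
position: [0.5609, -0.0903, 0.0458]
contact_force: [0.1, 0.4, 0.3]
position: [0.561, -0.0903, 0.0429]
contact_force: [0.5, 1.1, 0.2]
position: [0.5611, -0.0903, 0.041]
contact_force: [0.4, 0.8, -0.4]
```

```bash
python3 -m handwheel '[[[0,0,2],[0,0,0],1],[[0,0,0],[0,0,0],1]]' | grep -E 'pos|cont';python3 -m handwheel '[[[0,0,2],[0,0,0],1],[[0,0,0],[0,0,0],1]]' | grep -E 'pos|cont'; python3 -m handwheel '[[[0,0,1.5],[0,0,0],1],[[0,0,0],[0,0,0],1]]' | grep -E 'pos|cont'
```

```text
position: [0.5611, -0.0903, 0.039]
contact_force: [0.0, 0.2, 0.3]
position: [0.5611, -0.0904, 0.037]
contact_force: [0.4, 0.2, -1.2]
position: [0.5611, -0.0903, 0.0356]
contact_force: [0.3, 1.0, -0.3]
```

```bash
python3 -m handwheel '[[[0,0,1.5],[0,0,0],1],[[0,0,0],[0,0,0],1]]' | grep -E 'pos|cont';python3 -m handwheel '[[[0,0,1],[0,0,0],1],[[0,0,0],[0,0,0],1]]' | grep -E 'pos|cont'; python3 -m handwheel '[[[0,0,1],[0,0,0],1],[[0,0,0],[0,0,0],1]]' | grep -E 'pos|cont'
python3 - <<'E'
from h import *
im=vision.get_image("wrist");s=vision.get_image("side");cv2.imwrite("pics/w3.png",im)
cv2.imwrite("pics/f3.png",np.hstack([crop(im,170,150,200,200,2),crop(s,260,160,100,100,4)]))
E
```

```text
position: [0.5611, -0.0903, 0.0341]
contact_force: [0.1, -0.1, -0.8]
position: [0.5612, -0.0903, 0.0331]
contact_force: [-0.9, 0.7, -0.4]
position: [0.5612, -0.0904, 0.0321]
contact_force: [0.6, 0.5, -0.1]
```

View pics/f3.png

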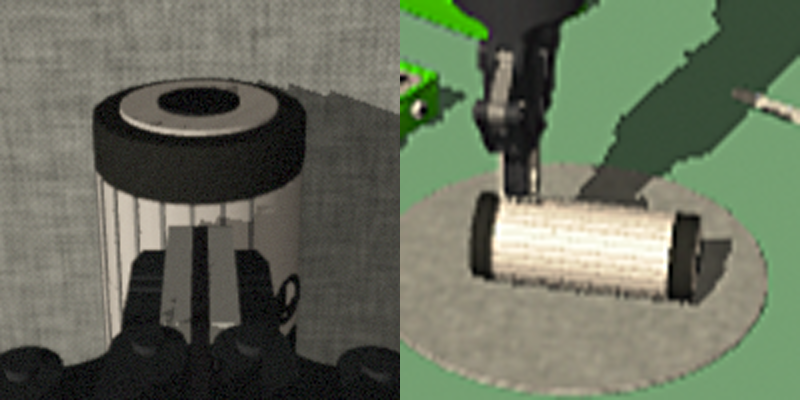

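Now the pad ends are almost on the grille (side crop (520,200)). I'll continue in small steps.

```bash
for k in a; do python3 -m handwheel '[[[0,0,0.8],[0,0,0],1],[[0,0,0],[0,0,0],1]]' | grep -E 'pos|cont';python3 -m handwheel '[[[0,0,0.8],[0,0,0],1],[[0,0,0],[0,0,0],1]]' | grep -E 'pos|cont'; python3 -m handwheel '[[[0,0,0.8],[0,0,0],1],[[0,0,0],[0,0,0],1]]' | grep -E 'pos|cont'; done
```

```text
position: [0.5612, -0.0904, 0.0313]
contact_force: [-0.1, -1.1, -0.2]
position: [0.5612, -0.0904, 0.0305]
contact_force: [0.7, -0.6, -0.4]
position: [0.5612, -0.0904, 0.0297]
contact_force: [-0.7, 0.7, -0.7]
```

```bash
python3 -m handwheel '[[[0,0,0.8],[0,0,0],1],[[0,0,0],[0,0,0],1]]' | grep -E 'pos|cont';python3 -m handwheel '[[[0,0,0.8],[0,0,0],1],[[0,0,0],[0,0,0],1]]' | grep -E 'pos|cont'; python3 -m handwheel '[[[0,0,0.6],[0,0,0],1],[[0,0,0],[0,0,0],1]]' | grep -E 'pos|cont'
```

```text
position: [0.5612, -0.0904, 0.0289]
contact_force: [0.9, -0.5, -0.2]
position: [0.5612, -0.0904, 0.0281]
contact_force: [-0.8, -0.2, -0.8]
position: [0.5614, -0.0905, 0.0278]
contact_force: [-0.0, 0.7, 0.7]
```

```bash
python3 -m handwheel '[[[0,0,0.5],[0,0,0],1],[[0,0,0],[0,0,0],1]]' | grep -E 'pos|cont';python3 -m handwheel '[[[0,0,0.5],[0,0,0],1],[[0,0,0],[0,0,0],1]]' | grep -E 'pos|cont'
```

```text
position: [0.5615, -0.0906, 0.0277]
contact_force: [-1.6, 0.2, 5.4]
position: [0.5616, -0.0908, 0.0276]
contact_force: [-3.2, 0.6, 7.7]
```

Contact at TCP z = 0.0278, so the pad ends are about 26.6 mm short of the nominal TCP. First stroke.

```bash
python3 -m handwheel '[[[0,-2,0],[0,0,0],1],[[0,-2,0],[0,0,0],1],[[0,-2,0],[0,0,0],1],[[0,0,0],[0,0,0],1]]' | grep -E 'pos|cont'; python3 -m handwheel '[[[0,-2,0],[0,0,0],1],[[0,-2,0],[0,0,0],1],[[0,-2,0],[0,0,0],1],[[0,0,0],[0,0,0],1]]' | grep -E 'pos|cont'
python3 - <<'E'
from h import *
import pickle
pickle.dump(cam("wrist"),open("w4.pkl","wb"));cv2.imwrite("pics/w4.png",vision.get_image("wrist"))
E
```

```text
position: [0.5593, -0.085, 0.0276]
contact_force: [-2.2, 0.1, 8.2]
position: [0.557, -0.0794, 0.0276]
contact_force: [-2.1, -0.1, 8.9]
```

```bash
python3 -m handwheel '[[[0,0,-7],[0,0,0],1],[[0,6.5,0],[0,0,0],1],[[0,6.5,0],[0,0,0],1],[[0,0,5.5],[0,0,0],1],[[0,0,0.5],[0,0,0],1],[[0,0,0],[0,0,0],1]]' | grep -E 'pos|cont'; python3 -m handwheel '[[[0,0,0.7],[0,0,0],1],[[0,0,0],[0,0,0],1]]' | grep -E 'pos|cont'
```

```text
position: [0.562, -0.0914, 0.0277]
contact_force: [1.4, -0.6, 3.7]
position: [0.5621, -0.0915, 0.0275]
contact_force: [-0.1, -1.0, 6.5]
```

```bash
python3 -m handwheel '[[[0,-2.5,0],[0,0,0],1],[[0,-2.5,0],[0,0,0],1],[[0,-2.5,0],[0,0,0],1],[[0,-2.5,0],[0,0,0],1],[[0,-2,0],[0,0,0],1],[[0,-2,0],[0,0,0],1],[[0,0,0],[0,0,0],1]]' | grep -E 'pos|cont'; python3 -m handwheel '[[[0,-2.5,0],[0,0,0],1],[[0,-2.5,0],[0,0,0],1],[[0,-2.5,0],[0,0,0],1],[[0,-2.5,0],[0,0,0],1],[[0,-2,0],[0,0,0],1],[[0,-2,0],[0,0,0],1],[[0,0,0],[0,0,0],1]]' | grep -E 'pos|cont'; python3 -m handwheel '[[[0,0,-30],[0,0,0],1],[[0,0,-40],[0,0,0],1],[[0,0,-40],[0,0,0],1],[[-25,0,-15],[0,0,0],1],[[-25,0,0],[0,0,0],1],[[0,0,0],[0,0,0],1],[[0,0,0],[0,0,0],1]]' | grep -E 'pos|cont'
python3 - <<'E'
from fit import *
import pickle
c=cam("wrist");pickle.dump(c,open("w5.pkl","wb"));im=vision.get_image("wrist");cv2.imwrite("pics/w5.png",im);cv2.imwrite("pics/t5.png",vision.get_image("top"))
u=.020*np.array([-.363,.932]);p=[.5253+u[0],-.1041+u[1],.3716,.15]
q=proj(c,port(p))[0];print(q,hull(c,p)[:,0].min(0),hull(c,p)[:,0].max(0))
E
```

```text
position: [0.5568, -0.0782, 0.0277]
contact_force: [-0.4, -0.1, 7.8]
position: [0.5515, -0.0651, 0.0276]
contact_force: [-1.1, 0.0, 7.1]
position: [0.5052, -0.0831, 0.1515]
contact_force: [-0.7, 0.1, 0.6]
[286.19248088 151.51017543] [245.20564  83.53961] [316.05887 259.0855 ]
```

View pics/w5.png

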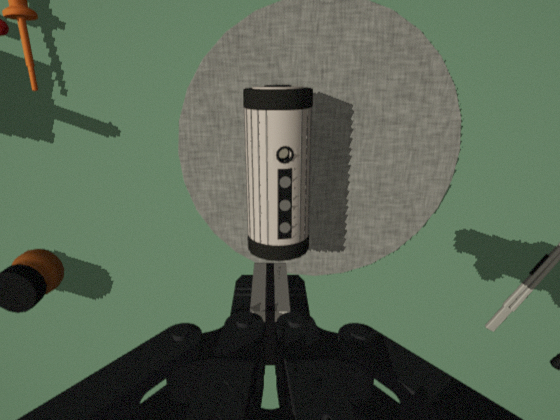

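The hole rim is at (285,155), the keys run down (285,180–230) and the speaker outline is (244–313, 85–259). The hole is now nearly up, so I'll fit it.

Run:
```python
from fit import *
import pickle
w=pickle.load(open("w5.pkl","rb"))
im=cv2.imread("pics/w5.png");g=cv2.cvtColor(im,cv2.COLOR_BGR2GRAY)
# refine hole: dark ring centroid
r=g[143:168,273:298];m=(r<70);ys,xs=np.nonzero(m);print("ring",xs.mean()+273,ys.mean()+143,xs.min()+273,xs.max()+273,ys.min()+143,ys.max()+143)
hole=((xs.min()+xs.max())/2+273,(ys.min()+ys.max())/2+143)
x,e=fit([(w,[(243.5,92),(247.5,252),(313.5,92),(309.5,252),(278,259)])],[(w,hole)],[.518,-.0855,.37,.15]);print(x.round(4),e.round(1),port(x).round(4))
for row in (98,252,120,200):print(row,[(i,g[row,i]) for i in list(range(238,254))],[(i,g[row,i]) for i in range(303,318)]) if row in(98,252) else None
```

```text
ring 285.13475177304963 155.24822695035462 277 293 146 162
[ 0.5161 -0.0851  0.3786  0.1654] [ 0.2 -1.7  0.2 -1.7  2.  -0.  -0.2] [ 0.5362 -0.0815  0.0541]
98 [(238, np.uint8(122)), (239, np.uint8(124)), (240, np.uint8(116)), (241, np.uint8(116)), (242, np.uint8(123)), (243, np.uint8(73)), (244, np.uint8(35)), (245, np.uint8(31)), (246, np.uint8(27)), (247, np.uint8(32)), (248, np.uint8(35)), (249, np.uint8(30)), (250, np.uint8(32)), (251, np.uint8(34)), (252, np.uint8(34)), (253, np.uint8(31))] [(303, np.uint8(12)), (304, np.uint8(13)), (305, np.uint8(23)), (306, np.uint8(22)), (307, np.uint8(13)), (308, np.uint8(0)), (309, np.uint8(6)), (310, np.uint8(20)), (311, np.uint8(8)), (312, np.uint8(26)), (313, np.uint8(61)), (314, np.uint8(69)), (315, np.uint8(65)), (316, np.uint8(61)), (317, np.uint8(69))]
252 [(238, np.uint8(113)), (239, np.uint8(115)), (240, np.uint8(111)), (241, np.uint8(109)), (242, np.uint8(108)), (243, np.uint8(104)), (244, np.uint8(107)), (245, np.uint8(107)), (246, np.uint8(114)), (247, np.uint8(112)), (248, np.uint8(115)), (249, np.uint8(118)), (250, np.uint8(72)), (251, np.uint8(38)), (252, np.uint8(30)), (253, np.uint8(32))] [(303, np.uint8(22)), (304, np.uint8(9)), (305, np.uint8(27)), (306, np.uint8(89)), (307, np.uint8(112)), (308, np.uint8(116)), (309, np.uint8(116)), (310, np.uint8(113)), (311, np.uint8(114)), (312, np.uint8(119)), (313, np.uint8(121)), (314, np.uint8(123)), (315, np.uint8(130)), (316, np.uint8(127)), (317, np.uint8(125))]
```

Tilt is about 0.16 rad, so I'll roll the last 4 mm with an 8 mm finger stroke.

```bash
python3 -m handwheel '[[[25,5.5,0],[0,0,0],1],[[25,5.5,15],[0,0,0],1],[[0,0,50],[0,0,0],1],[[0,0,40],[0,0,0],1],[[0,0,15],[0,0,0],1],[[0,0,3],[0,0,0],1],[[0,0,1],[0,0,0],1],[[0,0,0],[0,0,0],1]]' | grep -E 'pos|cont'; python3 -m handwheel '[[[0,0,0.4],[0,0,0],1],[[0,0,0],[0,0,0],1]]' | grep -E 'pos|cont'
```

```text
position: [0.5566, -0.0757, 0.0293]
contact_force: [0.3, -0.2, 0.4]
position: [0.5557, -0.0756, 0.0281]
contact_force: [0.6, -0.6, -0.2]
```

```bash
python3 -m handwheel '[[[0,0,0.4],[0,0,0],1],[[0,0,0],[0,0,0],1]]' | grep -E 'pos|cont'
```

```text
position: [0.5557, -0.0756, 0.0277]
contact_force: [-1.1, -1.4, 5.4]
```

```bash
python3 -m handwheel '[[[0,-2,0],[0,0,0],1],[[0,-2,0],[0,0,0],1],[[0,-2,0],[0,0,0],1],[[0,-2,0],[0,0,0],1],[[0,0,0],[0,0,0],1]]' | grep -E 'pos|cont'; python3 -m handwheel '[[[0,0,-30],[0,0,0],1],[[0,0,-40],[0,0,0],1],[[0,0,-40],[0,0,0],-1],[[-25,0,-15],[0,0,0],-1],[[-25,0,0],[0,0,0],-1],[[0,0,0],[0,0,0],-1],[[0,0,0],[0,0,0],-1]]' | grep -E 'clock|pos|cont'
python3 - <<'E'
from fit import *
import pickle
w=cam("wrist");pickle.dump(w,open("w6.pkl","wb"));im=vision.get_image("wrist");cv2.imwrite("pics/w6.png",im)
g=cv2.cvtColor(im,cv2.COLOR_BGR2GRAY)
p=[.5150,-.0814,.3786,.01];q=proj(w,port(p))[0];u,v=q.round().astype(int);print(q)
m=(g[v-14:v+14,u-12:u+12]<70);n,l,st,ce=cv2.connectedComponentsWithStats(m.astype(np.uint8));
for a,b in zip(st[1:],ce[1:]):
  if a[4]>20:print(a,b+[u-12,v-14])
for row in (92,98,104,110):print(row,np.nonzero(g[row,220:340]<52)[0][[0,-1]]+220, np.abs(np.diff(g[row,225:320].astype(int))).argsort()[-4:]+225)
print([round(i) for i in hull(w,p)[:,0].min(0)],hull(w,p)[:,0].max(0))
E
```

```text
position: [0.5527, -0.068, 0.0277]
contact_force: [-0.9, -0.6, 5.7]
clock: 17.3
position: [0.5065, -0.086, 0.1519]
contact_force: [0.6, 0.0, 1.0]
[269.72344497 153.72267763]
[  2   7  18  17 127] [268.47244094 155.88976378]
92 [233 302] [301 305 232 302]
98 [234 302] [297 302 233 232]
104 [234 302] [271 301 233 232]
110 [301 301] [237 248 243 234]
[234, 86] [304.27557 260.73633]
```

Run:
```python
from fit import *
import pickle
w=pickle.load(open("w6.pkl","rb"))
g=cv2.cvtColor(cv2.imread("pics/w6.png"),cv2.COLOR_BGR2GRAY)
rows=list(range(240,262,3))
for r in rows:print(r,[int(i) for i in np.nonzero(g[r,215:325]<60)[0][[0,-1]]+215],end=' ')
x,e=fit([(w,[(232.5,92),(302.5,92),(233,104),(302,104)])],[(w,(268.5,155.2))],[.515,-.0814,.378,.01])
print();print(x.round(4),e.round(1),port(x).round(4))
x2,e=fit([(w,[(232.5,92),(302.5,92),(233,104),(302,104)]),(w,[(268,259)])],[(w,(268.5,155.2))],[.515,-.0814,.378,.01])
print(x2.round(4),e.round(1),port(x2).round(4)); print(onz(w,(268.5,155.2),.0544))
# stylus: two view
t=cam("top");s=cam("side")
T=cv2.imread("pics/top0.png");S=cv2.imread("pics/side0.png")
# white pixels near handle in both
for n,im,(u,v,W,H) in(("top",T,(134,238,26,18)),("side",S,(222,252,24,60))):
    hsv=cv2.cvtColor(im,cv2.COLOR_BGR2HSV)[v:v+H,u:u+W];m=(hsv[...,1]<60)&(hsv[...,2]>150);ys,xs=np.nonzero(m)
    print(n,xs.min()+u,xs.max()+u,ys.min()+v,ys.max()+v)
    for y in range(0,H,2 if n=="top" else 5):
        k=np.nonzero(m[y])[0]
        if len(k):print(y+v,k[0]+u,k[-1]+u,end='; ')
    print()
```

```text
240 [239, 308] 243 [239, 320] 246 [239, 321] 249 [240, 324] 252 [241, 296] 255 [245, 293] 258 [252, 286] Traceback (most recent call last):
  File "<stdin>", line 6, in <module>
IndexError: index 0 is out of bounds for axis 0 with size 0
```

Run:
```python
from fit import *
import pickle
w=pickle.load(open("w6.pkl","rb"))
for extra in ([],[(238.5,241),(269,259.5)]):
    x,e=fit([(w,[(232.5,92),(302.5,92),(233,104),(302,104)]+extra)],[(w,(268.5,155.2))],[.515,-.0814,.378,.01])
    print(x.round(4),e.round(1),port(x).round(4))
print(onz(w,(268.5,155.2),.0544))
T=cv2.imread("pics/top0.png");S=cv2.imread("pics/side0.png")
for n,im,(u,v,W,H) in(("top",T,(134,238,26,18)),("side",S,(222,252,24,60))):
    hsv=cv2.cvtColor(im,cv2.COLOR_BGR2HSV)[v:v+H,u:u+W];m=(hsv[...,1]<70)&(hsv[...,2]>140)
    print(n,end=' ')
    for y in range(0,H,1 if n=="top" else 4):
        k=np.nonzero(m[y])[0]
        if len(k):print(y+v,k[0]+u,k[-1]+u,end='; ')
    print()
# predicted stylus for the end hole
t=cam("top");s=cam("side")
c=np.array([.4738,.2649]);d=onz(t,(69,249),.068)[:2]-onz(t,(166,235),.068)[:2];print("dir",d/np.linalg.norm(d),np.linalg.norm(d))
```

```text
[ 0.5134 -0.0802  0.3701  0.034 ] [0.1 0.1 0.3 0.3 0.  0. ] [ 0.5324 -0.0738  0.0544]
[ 0.5145 -0.0806  0.3821  0.0157] [ 0.2  0.1  0.2  0.4  0.   1.5 -0.  -1.2] [ 0.5332 -0.0735  0.0544]
[ 0.53236382 -0.07381571  0.0544    ]
top 244 138 152; 245 137 153; 246 136 140; 247 136 140; 248 137 139; 
side 260 228 232; 264 228 231; 268 229 232; 272 228 233; 276 229 234; 280 230 234; 284 222 235; 292 228 237; 
dir [-0.15018559  0.98865782] 0.20612071095924073
```

The hole now points up to within about 0.04 rad, at (0.5325, −0.074, 0.0544). Next I'll go above the stylus with the fingers closing across the row.

```bash
python3 -m handwheel '[[[0,0,-60],[0,0,0],-1],[[13.8,-44,0],[0,0,0],-1],[[13.8,-44,0],[0,0,0],-1],[[13.8,-44,0],[0,0,0],-1],[[13.8,-44,0],[0,0,0],-1],[[13.8,-44,0],[0,0,0],-1],[[13.8,-44,0],[0,0,-0.98],-1],[[0,0,0],[0,0,-0.98],-1],[[0,0,0],[0,0,-0.98],-1],[[0,0,0],[0,0,-0.98],-1],[[0,0,0],[0,0,-0.98],-1],[[0,0,0],[0,0,-0.98],-1],[[0,0,0],[0,0,-0.98],-1],[[0,0,0],[0,0,-0.98],-1],[[0,0,0],[0,0,-0.98],-1],[[0,0,0],[0,0,-0.98],-1],[[0,0,0],[0,0,-0.98],-1],[[0,0,0],[0,0,-0.98],-1],[[0,0,0],[0,0,-0.98],-1],[[0,0,0],[0,0,0],-1]]'
python3 - <<'E'
from h import *
import pickle
t=cam("top")
print("top: handle top",onz(t,(138.3,246.2),.144), "shoulder",onz(t,(151,250),.071))
w=cam("wrist");pickle.dump(w,open("w7.pkl","wb"));im=vision.get_image("wrist");cv2.imwrite("pics/w7.png",im)
print(proj(w,[[.486,.19,.144],[.486,.19,.075]]))
E
```

```text
clock: 19.85
position: [0.4877, 0.1905, 0.2116]
ee_rot: [-0.0, 0.658, 0.753, -0.0]
contact_force: [-0.2, 0.7, 0.2]
width: 0.0852
gripper_force: 0.0
top: handle top [0.487491   0.20418171 0.144     ] shoulder [0.48452287 0.20326023 0.071     ]
[[268.70570318 209.42745293]
 [268.9290466  181.58220179]]
```

View pics/w7.png

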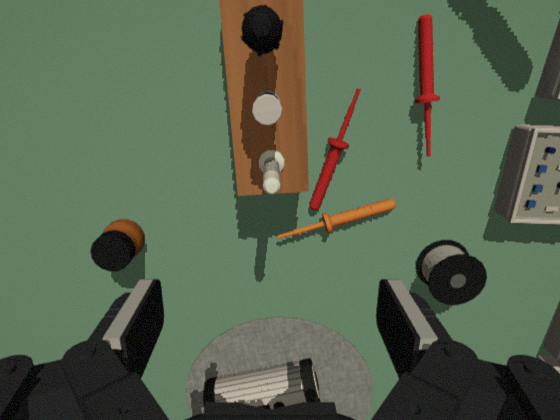

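The wrist view shows the white stylus, with its handle top at about (272,184) and shoulder at (271,160). The screwdriver (262,30) and nut driver (267,108) are farther along the block. The red and orange look-alikes lie flat beside it. The white one is the stylus.

Run:
```python
from h import *
import pickle
w=pickle.load(open("w7.pkl","rb"));im=cv2.imread("pics/w7.png")
hsv=cv2.cvtColor(im,cv2.COLOR_BGR2HSV)[145:200,252:292];m=(hsv[...,1]<70)&(hsv[...,2]>110)
for y in range(0,55,3):
    k=np.nonzero(m[y])[0]
    if len(k):print(y+145,k[0]+252,k[-1]+252,end='; ')
print()
for uv,z in(((272,186),.144),((271,161),.072),((267,108),.126)):print(onz(w,uv,z))
for X in([.487,.202,.144],[.487,.204,.144],[.486,.203,.072]):print(X,proj(w,X),proj(cam("side"),X),proj(cam("top"),X))
print([onz(w,c,.068)[:2].round(4) for c in((237,196),(308,191))])
```

```text
151 267 277; 154 263 280; 157 261 282; 160 259 283; 163 259 283; 166 261 283; 169 265 281; 172 265 277; 175 264 279; 178 264 279; 181 263 279; 184 263 279; 187 263 279; 190 265 278; 193 270 273; 
[0.48596892 0.20639258 0.144     ]
[0.48544787 0.20700177 0.072     ]
[0.47629278 0.2535373  0.126     ]
[0.487, 0.202, 0.144] [[272.64704573 192.57529545]] [[231.62212212 257.49484157]] [[139.41301863 246.46109937]]
[0.487, 0.204, 0.144] [[273.06368095 189.68313805]] [[230.85512224 258.13246817]] [[138.37725499 246.45511541]]
[0.486, 0.203, 0.072] [[271.00820065 165.74819616]] [[234.62256785 289.96361578]] [[151.0115759  249.27026639]]
[array([0.4604, 0.1715]), array([0.5209, 0.1842])]
```

```bash
python3 -m handwheel '[[[15.6,0.4,0],[0,0,0],-1],[[0,0,40],[0,0,0],-1],[[0,0,40],[0,0,0],-1],[[0,0,40],[0,0,0],-1],[[0,0,20],[0,0,0],-1],[[0,0,0],[0,0,0],-1],[[0,0,0],[0,0,0],1],[[0,0,0],[0,0,0],1],[[0,0,0],[0,0,0],1],[[0,0,0],[0,0,0],1],[[0,0,0],[0,0,0],1],[[0,0,0],[0,0,0],1],[[0,0,0],[0,0,0],1],[[0,0,0],[0,0,0],1]]' 50
```

```text
clock: 21.65
position: [0.4858, 0.2054, 0.0725]
ee_rot: [0.0, 0.658, 0.753, 0.0]
contact_force: [-0.9, -0.3, 5.1]
width: 0.0108
gripper_force: 48.8
```

```bash
python3 -m handwheel '[[[0,0,-10],[0,0,0],1],[[0,0,-15],[0,0,0],1],[[0,0,-20],[0,0,0],1],[[0,0,-25],[0,0,0],1],[[0,0,-20],[0,0,0],1],[[0,0,-10],[0,0,0],1],[[0,0,0],[0,0,0],1],[[0,0,0],[0,0,0],1]]'
python3 - <<'E'
from h import *
for n in("side","top","wrist"):cv2.imwrite(f"pics/{n}8.png",vision.get_image(n))
p=readout.get_state()["position"]
d=p[2]-.0725
S=cam("side")
q=proj(S,[[.4858,.206,.068+d-.052],[.4858,.206,.068+d]]);print(d,q)
im=cv2.imread("pics/side8.png");hsv=cv2.cvtColor(im,cv2.COLOR_BGR2HSV)
def white(u0,u1,v0,v1):
    for v in range(v0,v1,3):
        m=(hsv[v,u0:u1,1]<70)&(hsv[v,u0:u1,2]>140);k=np.nonzero(m)[0]
        if len(k):print(v,k[0]+u0,k[-1]+u0,end='; ')
white(215,255,200,310)
E
```

```text
clock: 22.65
position: [0.4849, 0.2052, 0.1713]
ee_rot: [-0.0, 0.658, 0.753, -0.001]
contact_force: [-0.9, -0.8, -0.9]
width: 0.0107
gripper_force: 48.6
0.09871139114792958 [[231.89289601 272.44053194]
 [229.63331198 248.21232382]]
200 241 242; 203 243 243; 212 223 226; 215 217 226; 218 217 228; 221 217 254; 224 218 254; 227 218 254; 230 218 254; 233 218 254; 236 225 254; 239 226 231; 242 226 230; 245 225 230; 248 224 235; 251 226 234; 254 229 231; 257 230 231; 260 230 231; 263 230 232; 266 231 232; 269 231 232; 272 231 232; 275 229 229; 284 215 222; 287 215 222; 290 215 220;
```

Run:
```python
from h import *
p=vision.camera_params("wrist");M=np.linalg.inv(p["hand_eye"]);c=(p["intrinsics"],M[:3,:3],M[:3,3])
for X in([0,0,.0565],[.002,0,.0565],[0,.002,.0565],[0,0,.0065],[.011,0,.0025],[-.011,0,.0025]):print(X,proj(c,X)[0].round(1))
im=cv2.imread("pics/wrist8.png");hsv=cv2.cvtColor(im,cv2.COLOR_BGR2HSV)
for v in range(175,275,2):
    m=(hsv[v,245:300,1]<75)&(hsv[v,245:300,2]>120);k=np.nonzero(m)[0]
    if len(k):print(v,k[0]+245,k[-1]+245,len(k),end='; ')
```

```text
[0, 0, 0.0565] [271.3 214.9]
[0.002, 0, 0.0565] [271.3 212. ]
[0, 0.002, 0.0565] [274.4 214.9]
[0, 0, 0.0065] [271.7 249.3]
[0.011, 0, 0.0025] [271.8 232.6]
[-0.011, 0, 0.0025] [271.7 272.1]
213 269 272 4; 215 268 272 5; 217 268 272 5; 219 268 272 5; 221 268 272 5; 223 267 273 7; 225 266 274 9; 227 266 274 9; 229 266 274 9; 231 266 274 9; 233 262 277 16; 235 259 281 23; 237 256 284 29; 239 254 286 33; 241 253 287 35; 243 252 288 37; 245 251 289 39; 247 250 290 41; 249 249 290 42; 251 249 291 43; 253 249 291 43; 255 249 291 42; 257 250 291 41; 259 250 290 31; 261 251 289 30; 263 245 298 38; 265 245 298 36; 267 245 299 34; 269 245 299 36; 271 245 299 38; 273 245 299 27;
```

The stylus is held straight, with the tip 56.5 mm beyond the TCP and on its axis. I'll carry it over the hole and measure both in one image.

```bash
python3 -m handwheel '[[[-20,0.7,0],[0,0,0],1],[[-40.4,1.5,0],[0,0,0],1],[[-40.4,1.5,0],[0,0,0],1],[[-40.4,1.5,0],[0,0,0],1],[[-40.4,1.5,0],[0,0,0],1],[[-40.4,1.5,0],[0,0,0],1],[[-40.4,1.5,0],[0,0,0],1],[[-20.6,0.9,0],[0,0,0],1],[[0,0,15],[0,0,0],1],[[0,0,15],[0,0,0],1],[[0,0,0],[0,0,0],1],[[0,0,0],[0,0,0],1]]'
python3 - <<'E'
from h import *
import pickle
w=cam("wrist");s=readout.get_state();pickle.dump((w,s),open("w9.pkl","wb"))
for n in("wrist","side","top"):cv2.imwrite(f"pics/{n}9.png",vision.get_image(n))
im=cv2.imread("pics/wrist9.png");g=cv2.cvtColor(im,cv2.COLOR_BGR2GRAY)
P=np.array([.5325,-.0738,.0544]);q=proj(w,P)[0];print("hole pred",q)
p=vision.camera_params("wrist")
u,v=q.round().astype(int)
for r in range(v-16,v+22,2):print(r,' '.join('%3d'%x for x in g[r,u-18:u+19:1][::2]))
print(u-18)
E
```

```text
clock: 24.3
position: [0.534, -0.0726, 0.1419]
ee_rot: [-0.0, 0.657, 0.754, -0.0]
contact_force: [-0.3, 0.7, 0.2]
width: 0.0109
gripper_force: 48.6
hole pred [268.81830369 200.95916767]
185 159 140 117 131 146 161 178 181 179 184 179 182 179 182 180 182 179 179 180
187 151 155 179 177 181 183 181 182 184 183 183 180 179 179 178 179 177 179 173
189 177 180 181 179 180 181 183 179 178 176 171 176 176 178 175 175 175 170 172
191 180 178 179 180 179 172 171 173 166 163 175 176 177 173 172 169 169 170 169
193 177 179 178 175 176 175 157 106  51  45  53 116 168 170 168 168 167 165 161
195 179 177 175 174 173 154  49  45  83  88  75  37  74 163 162 165 160 162 159
197 148 124 173 172 173  85  31 106 114 111 108  97  11 135 162 156 156 157 153
199  22  31 163 166 165  25  32 111 109 113 114 103  22  62 156 154 152 151 150
201  21  17 158 162 159  34  28  55 102 112  96  52   5  41 147 149 146 149 144
203  22  13 118 158 156  48  38   7  13  23  36  60  20  63 147 144 143 142 143
205  19  21  66 155 152 101  32  21 112 132 155  96  10 115 139 138 136 135 134
207  15  21  30 143 148 146  95  29  46  63  47  29 102 137 133 132 128 128 124
209  25  18  26 117 138 140 139 120 100  97 107 129 134 129 125 124 122 117 116
211  33  59  97 121 134 134 131 131 133 122 130 120 115 113 115 111 108 104 100
213 134 134 133 128 127 127 124 127 111 143 156 116 113 108  95  90  79  77  79
215 128 125 124 121 117 116 115 108 103 160 166 114  76  78  63  73  78  85  74
217 116 116 114 110 111  97  94  82  81 162 169 118  91  90  77  64  80  74  72
219 102  96  96  81  65  84  91  84  95 163 167 107  77  68  69  57  61  73  53
221  74  79  91  84  71  85  89  77  91 169 167 101  78  62  57  63  60  61  59
251
```

Run:
```python
from fit import *
import pickle
w,s=pickle.load(open("w9.pkl","rb"))
a=onz(w,(268.7,200.6),.0544);b=onz(w,(270.2,214.9),.0854);print(a,b,a-b)
q=s["ee_rot"];Rm=R.from_quat([q[1],q[2],q[3],q[0]]).as_matrix();print("tool delta mm",(Rm.T@(a-b))*1000)
# side/top check: tip in the side image
S=cam("side");print("side tip",proj(S,b),"port",proj(S,a))
im=cv2.imread("pics/side9.png");u,v=proj(S,b)[0].round().astype(int);g=cv2.cvtColor(im,cv2.COLOR_BGR2GRAY)
for r in range(v-6,v+14):print(r,' '.join('%3d'%x for x in g[r,u-10:u+11]))
```

```text
[ 0.53237924 -0.0735424   0.0544    ] [ 0.53330848 -0.0726928   0.0854    ] [-0.00092924 -0.00084961 -0.031     ]
tool delta mm [-0.72334259 -1.02898382 31.000053  ]
side tip [[295.78451757 205.62869737]] port [[296.2171207  217.04294729]]
200 145 144 144 144 143 128 130 139 167 255 179 138 150 147 136 146 149 147 145 144 143
201 137 145 151 156 143 125 127 139 166 255 173 140 152 149 134 146 150 147 142 142 142
202 135 148 151 160 146 146 143 136 173 255 164 139 147 149 144 143 145 145 145 144 144
203 149 146 146 151 146 145 144 137 174 255 155 141 149 150 145 144 145 143 144 145 144
204 149 145 146 149 144 149 150 143 178 255 149 144 151 151 147 149 147 140 141 144 145
205 139 138 145 145 145 150 149 143 166 251 129 140 148 148 146 150 149 142 142 144 145
206 138 141 147 148 144 142 140 141 145 166 124 140 151 151 148 147 145 145 144 146 143
207 146 145 147 147 142 140 142 143 143 144 144 144 148 149 149 146 144 145 145 151 147
208 145 143 143 142 138 143 147 149 147 146 147 144 140 139 145 145 143 142 144 147 145
209 141 141 139 137 136 145 149 154 154 148 148 145 143 140 144 142 
[... 199 characters left out ...]
 146 150 145 144 146 144 145 149 149 147 140 144 145 146 149 152 146 148 148 144 144
213 147 145 144 148 150 145 144 147 146 141 139 143 144 145 150 152 148 149 148 148 145
214 159 146 145 142 147 151 142 125 151 145 131 145 146 148 150 149 148 145 143 142 141
215 184 175 168 160 162 167 158 136 130 124  91 112 126 143 145 153 146 157 151 147 142
216 212 210 206 205 203 200 199 167  56 123 159  95  71 170 163 112 111 131 146 147 152
217 229 228 226 226 224 225 224 130   2 114 173  91  57 222 180   0  38  82 127 130 134
218 238 237 235 235 234 235 236 189 115  32  32  87 184 238 139   0  11  74 110 107  64
219 236 243 241 241 241 242 245 247 234 199 199 215 248 242 196 182 180 127 142 113  91
```

```bash
python3 -m handwheel '[[[-1.1,-1,0],[0,0,0],1],[[0,0,12],[0,0,0],1],[[0,0,8],[0,0,0],1],[[0,0,4],[0,0,0],1],[[0,0,0],[0,0,0],1],[[0,0,0],[0,0,0],1]]'
python3 - <<'E'
from h import *
w=cam("wrist")
s=readout.get_state();n=vision.get_image("wrist");S=vision.get_image("side");cv2.imwrite("pics/wrist10.png",n);cv2.imwrite("pics/side10.png",S)
g=cv2.cvtColor(n,cv2.COLOR_BGR2GRAY);G=cv2.cvtColor(S,cv2.COLOR_BGR2GRAY)
print(proj(w,[.53238,-.07354,.0544]))
for r in range(200,230):print(r,' '.join('%3d'%x for x in g[r,254:288]))
for r in range(208,222):print(r,' '.join('%3d'%x for x in G[r,286:307]))
E
```

```text
clock: 25.2
position: [0.5335, -0.0749, 0.1182]
ee_rot: [0.0, 0.658, 0.753, 0.0]
contact_force: [0.5, 0.6, 0.0]
width: 0.0107
gripper_force: 48.7
[[269.85791635 208.80911937]]
200 176 179 177 174 177 176 177 172 175 171 157 155 146 108  76  69  73  71  77 113 147 156 168 171 168 174 171 168 166 169 167 167 168 167
201 175 175 175 175 175 175 175 174 173 156 110  92  60  36  28  30  34  33  19  40  69  89 144 167 170 168 169 169 167 168 163 165 164 163
202 174 175 173 172 175 175 173 175 165 113  55  26  29  62  50  56  61  64  33  25  27  38  89 141 163 169 167 167 167 164 165 161 162 162
203 172 173 174 173 170 172 173 163 129  64  24  29  55 100  94  97  98  99  85  78  52  25  31  73 139 163 164 163 163 161 160 160 160 162
204 171 174 169 172 169 172 168 131  69  25  26  64  88 107 108 112 111 112 113 108  92  59  25  32  91 157 164 161 163 160 159 162 157 159
205 166 170 171 170 168 171 167  96  31  17  48  90 106 110 112 111 110 110 113 117 112  88  40  21  55 136 159 158 158 156 158 158 156 155
206 162 169 169 171 167 167 159  79  20  18  63 106 111 111 108 111 111 107 111 113 
[... 3807 characters left out ...]
 158 147 145 143 148 150 142 123 147 168 243 132 146 149 151 151 148 146 142 142 141
215 184 175 168 160 163 167 158 135 127 117  76 109 113 125 143 154 147 157 151 147 143
216 212 209 206 204 203 200 200 167  56 123 158  93  46 154 160 111 111 130 147 146 152
217 229 228 227 226 225 225 223 130   2 115 172  92  60 226 182   2  39  80 128 129 135
218 238 237 236 235 234 235 237 189 114  32  33  88 185 238 138   0  11  73 112 106  63
219 236 242 242 242 241 241 245 248 234 200 199 215 248 242 198 181 182 127 142 113  92
220 226 222 216 229 227 217 229 224 244 246 251 237 246 245 248 250 250 230 230 215 214
221 242 225 219 232 229 216 228 189 232 232 224 188 231 228 218 231 232 241 242 249 249
```

Run:
```python
from h import *
w=cam("wrist");s=readout.get_state()
q=s["ee_rot"];Rm=R.from_quat([q[1],q[2],q[3],q[0]]).as_matrix()
for zt in(.0607,.0617,.0627):
  print(((Rm.T@(onz(w,(270.2,208.6),.0544)-onz(w,(270.2,214.9),zt)))*1000).round(2))
```

```text
[2.04 0.01 6.3 ]
[1.67 0.01 7.3 ]
[1.29 0.01 8.3 ]
```

```bash
python3 -m handwheel '[[[1.3,0,0],[0,0,0],1],[[0,0,4],[0,0,0],1],[[0,0,3],[0,0,0],1],[[0,0,0],[0,0,0],1]]' | grep -E 'pos|cont';python3 -m handwheel '[[[0,0,2.5],[0,0,0],1],[[0,0,0],[0,0,0],1]]' | grep -E 'pos|cont';python3 -m handwheel '[[[0,0,2.5],[0,0,0],1],[[0,0,0],[0,0,0],1]]' | grep -E 'pos|cont|wid'
```

```text
position: [0.5327, -0.0735, 0.1107]
contact_force: [0.0, 0.5, -1.0]
position: [0.5329, -0.0735, 0.1084]
contact_force: [-0.2, -0.2, -0.9]
position: [0.5329, -0.0735, 0.1059]
contact_force: [0.8, -0.5, -0.7]
width: 0.0106
```

The tip is 5 mm inside the hole with no contact. I'll keep going down to the button.

```bash
python3 -m handwheel '[[[0,0,2.5],[0,0,0],1],[[0,0,0],[0,0,0],1]]' | grep -E 'pos|cont';python3 -m handwheel '[[[0,0,1.5],[0,0,0],1],[[0,0,0],[0,0,0],1]]' | grep -E 'pos|cont';python3 -m handwheel '[[[0,0,1.2],[0,0,0],1],[[0,0,0],[0,0,0],1]]' | grep -E 'pos|cont|wid';python3 -m handwheel '[[[0,0,1.2],[0,0,0],1],[[0,0,0],[0,0,0],1]]' | grep -E 'pos|cont|wid'
```

```text
position: [0.5329, -0.0735, 0.1034]
contact_force: [-0.2, 0.1, 0.4]
position: [0.5332, -0.0736, 0.1023]
contact_force: [0.3, 0.5, 1.2]
position: [0.5332, -0.0736, 0.101]
contact_force: [-0.8, 0.1, 2.6]
width: 0.0111
position: [0.5332, -0.0736, 0.0998]
contact_force: [0.7, -0.1, 3.0]
width: 0.0108
```

Button travel matches the spring: contact near 0.1029, and about 3 N at 0.0998. I'll push on to the hard stop.

```bash
python3 -m handwheel '[[[0,0,1],[0,0,0],1],[[0,0,0],[0,0,0],1]]' | grep -E 'pos|cont';python3 -m handwheel '[[[0,0,0.6],[0,0,0],1],[[0,0,0],[0,0,0],1]]' | grep -E 'pos|cont';python3 -m handwheel '[[[0,0,0.4],[0,0,0],1],[[0,0,0],[0,0,0],1],[[0,0,0],[0,0,0],1]]' | grep -E 'pos|cont|wid'
```

```text
position: [0.5332, -0.0736, 0.0988]
contact_force: [-0.4, 0.2, 3.0]
position: [0.5333, -0.0737, 0.0984]
contact_force: [-1.3, -0.5, 4.7]
position: [0.5334, -0.0738, 0.0983]
contact_force: [-0.6, -0.3, 6.0]
width: 0.0105
```

```bash
python3 -m handwheel '[[[0,0,0.4],[0,0,0],1],[[0,0,0],[0,0,0],1],[[0,0,0],[0,0,0],1],[[0,0,0],[0,0,0],1],[[0,0,0],[0,0,0],1],[[0,0,0],[0,0,0],1]]'
python3 - <<'E'
from fit import *
from scipy.optimize import least_squares
w=cam("wrist");im=vision.get_image("wrist");g=cv2.cvtColor(im,cv2.COLOR_BGR2GRAY)
q=proj(w,[.53238,-.07354,.0544])[0];print("hole pred",q);u,v=q.round().astype(int)
for r in range(v-14,v+6,2):print(r,' '.join('%3d'%x for x in g[r,u-14:u+15:2]))
s=readout.get_state();print(s["position"],s["contact_force"],s["gripper_force"])
E
```

```text
clock: 28.92
position: [0.5335, -0.0739, 0.0982]
ee_rot: [0.001, 0.658, 0.753, 0.0]
contact_force: [-0.3, 0.3, 6.6]
width: 0.0109
gripper_force: 49.5
hole pred [269.53752895 221.52408016]
208 178 177 183 182 182 180 182 178 175 179 175 174 175 173 173
210 177 177 178 175 172 171 172 171 169 174 175 174 174 171 171
212 178 176 170 170 170 171 150 146 146 171 173 169 169 169 166
214 173 177 172 171 123  62  32  25  28  74 143 167 166 166 162
216 172 172 170 111  25  46  63  61  54  40  29 111 163 162 162
218 167 168 129  22  25 108 117 132 121 109  25  28 153 159 157
220 166 164  78  24  11  67 149 169 150  27   4  24  87 157 155
222 161 161  52  24   1  43 158 171 159  37   1  22  67 152 152
224 159 157  62  39  20 105 160 169 162  88  17   8  62 148 145
226 157 156  95  21   5 124 160 169 163 117  39  13 122 143 139
[ 0.53353883 -0.07386183  0.09819452] [-0.49279916 -0.3562788   7.34184368] 49.51173685491085
```

The stylus is centred in the ring, the speaker hasn't moved, and the button is at its hard stop under about 7 N. Handing in.

```bash
python3 -c "
from rig import manip
print(manip.sign_off())"
```

```text
the job is handed in; nothing more can be done
None
```

I rolled the speaker until its hole was within about 0.04 rad of straight up, then handed in with the gripped white stylus holding the reset button at its hard stop with about 7 N, at about 29 s of the 58 s limit; `sign_off()` returned no verdict.

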